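# Make up a sieving kit and a hand-lens kit

## Task

Make up the two class kits. For the sieving kit in the grey tray, nest the blue (fine) sieve in the steel pan and press down on it to feel that it lies flat before adding the yellow (coarse) sieve on top, press that flat too, and stand the black-lidded jar of sand upright in the tray's round well; for the hand-lens kit in the white tray, stand the small white-lidded jar upright in its well and lay the hand lens flat in its pocket. The green sieve and the red-lidded jar are spares: leave them where they stand.

Things in the scene. Friction and masses are not known exactly. Their poses are not given: they have to be found in the camera images.
- blue_sieve_c (a point): Blue nesting sieve, finest mesh, loose, upright on its foot. Point: centre, 13 mm above the foot; z up. 26 mm high: spigot in the lowest 6 mm (44 mm dia, tapering to 39), frame above (56 mm dia, 20 mm high), open top: socket 51 mm dia, rim 2.5 mm wide, mesh 14 mm below the rim. Stacked, its spigot enters the socket below and its shoulder rests on that rim (20 mm per sieve). It goes on the receiver pan.
- yellow_sieve_c (a point): Yellow nesting sieve, coarsest mesh, loose, upright on its foot. Point: centre, 13 mm above the foot; z up. 26 mm high: spigot in the lowest 6 mm (44 mm dia, tapering to 39), frame above (56 mm dia, 20 mm high), open top: socket 51 mm dia, rim 2.5 mm wide, mesh 14 mm below the rim. Stacked, its spigot enters the socket below and its shoulder rests on that rim (20 mm per sieve). It goes on top of the blue sieve.
- green_sieve_c (a point): Green nesting sieve, medium mesh, loose, upright on its foot. Point: centre, 13 mm above the foot; z up. 26 mm high: spigot in the lowest 6 mm (44 mm dia, tapering to 39), frame above (56 mm dia, 20 mm high), open top: socket 51 mm dia, rim 2.5 mm wide, mesh 14 mm below the rim. Stacked, its spigot enters the socket below and its shoulder rests on that rim (20 mm per sieve). Spare: it stays where it stands.
- sand_jar_c (a point): Glass jar with a black lid, pale brown sand inside, loose, upright, 42 mm diameter, 62 mm high. The point is at its centre, 31 mm above its foot; z up.
- grey_jar_c (a point): Small glass jar with a white lid, dark grey sand inside, loose, upright, 34 mm diameter, 50 mm high. The point is at its centre, 25 mm above its foot; z up.
- red_jar_c (a point): Glass jar with a red lid, 48 mm diameter, 70 mm high, loose, upright. Spare: it stays where it stands. The point is at its centre, 35 mm above its foot.
- pocket_lens_c (a point): Folding hand lens in a flat black case, loose, lying flat: 32 mm wide (its x), 56 mm long (its y), 13 mm thick. The point is at its centre, 6.5 mm above its underside.
- sieve_tray: Sieving kit tray, fixed: grey shell 84 (x) x 142 mm (y), 21 mm high, a 12 mm lip beyond each y end; black foam top at 18 mm. Origin: centre of underside, on the desk; z up. At y -33 mm a fixed steel pan, 56 mm dia, rim at z 32 mm, socket 51 mm dia, 10 mm deep: a sieve seated on it has its centre at z 39 mm, a second one 59 mm. At y +37 mm a round well 48 mm dia, floor at z 4 mm, for the black-lidded jar.
- lens_tray: Hand-lens kit tray, fixed: same shell in white, 84 (x) x 142 mm (y), 21 mm high; foam top at 18 mm. Origin: centre of underside, on the desk; z up. At y -28 mm an oblong pocket 39 (x) x 64 mm (y), floor at z 13 mm (5 mm deep): the hand lens lies in it lengthwise, either way round. At y +40 mm a round well 41 mm dia, floor at z 4 mm, for the white-lidded jar.

How it is judged:
By the outcome, as a careful person would: the job done as asked, in the order asked, and still so for the second after the job is handed in, with the robot touching nothing.
It also fails if it takes over 144 s, if anything falls off the work surface, if the arm or the gripper's body presses on something with over 40 N, if the wrist force passes 120 N, or if a joint passes its speed limit or range.

## Robot

A 6-joint arm with a two-finger parallel gripper is mounted at the origin on a cart in front of the work surface, level with it; the furniture and walls round the work are solid. World frame = base frame: x ahead of the robot, y to its left, z up, the work surface at z = 0. Lengths are in m, angles in degrees, forces in N, time in s.
With the tool pointing down it reaches from about 0.15 to 0.775 m from the base axis. Payload 6.1 kg.
Tool frame: the origin (TCP) lies at the very end of the fingers, on their centre line; the grasp point (between the pads) lies 19 mm behind it; z points along the fingers, y is the line along which they close (so a half turn about z gives the same grasp; the last joint's range is limited). The gripper opens to 85 mm and grips with 20 to 120 N. Pads are 22 mm wide; open, the fingers measure 114 mm over their backs; the gripper's body (76 mm by 85 mm) begins 54 mm behind the grasp point. The pads swing forward as they close: fully open they stand 13 mm farther back than shut.
Start: joints at [0, 7.208, -2.269, 80.523, 0, 90], TCP at [0.525, -0, 0.231] pointing down, gripper open.
Joint ranges: [-155.77, 155.77], [-54.66, 111.73], [-72.52, 77.12], [-102.08, 115.82], [-83.92, 84.16], [-180, 180]. Speed limits (degrees/s): [136.94, 136.94, 172.46, 180, 180, 180].

## Interface

Orientations are given as [roll, pitch, yaw] about the fixed x, y, z axes, in that order (R = Rz(yaw) Ry(pitch) Rx(roll)).
In Python, from workcell import r gives the robot as it stands.
- The arm moves only by the shell command python3 -m pendant 'ROWS' [FORCE]. ROWS is JSON, a list of rows, each an object with "rotation": the turn, a rotation vector about the tool's x, y, z normalised to -1 to 1, where 1 is 0.5 rad, a list of three; "offset": the shift along the tool's x, y, z normalised to -1 to 1, where 1 is 0.6 m, a list of three; "jaw": the finger opening in mm, from 0 to 85.4. In form: [{"rotation": [rx, ry, rz], "offset": [dx, dy, dz], "jaw": jaw}, ...]. A call has 1 to 8 rows; each row is the pose to reach, as a shift and turn from the pose commanded when the call began, along the tool's axes at that moment; what a row does not reach only later rows make up. A row lasts 1/10 s, in which the tool goes at most 50 mm and 8.59 degrees, less where a joint would pass 70% of its speed; a pose out of reach is approached as far as the arm can. A call with a number of a shift or a turn outside -1 to 1 is refused whole. A call with a gripper value outside its range is refused whole. The fingers move at their own pace and stop on an object; FORCE is the grip in N (left out, the last holds). Time passes only in rows, so rows that repeat a pose let the fingers close. It gives the time, the measured TCP pose, the force, the opening and the grip force at its end, in the units of the state.
- r.sense(): the state, without advancing time (a new reading comes with each control period).
- r.snapshot(name): name is "scene" or "side" or "wrist"; returns a dict with "pixels" (384x512x3 uint8, red, green, blue), "range_z" (384x512 float32, m along the optical axis (not along the pixel's ray), 0 where there is no reading), "fx", "fy", "cx", "cy" (pixels), "rvec" (rotation vector, rad) and "tvec" (3), from world to camera coordinates, as OpenCV has them; the wrist camera has in their place "mount" (4x4, takes a point from camera to tool coordinates, whose origin is the TCP and whose axes are the flange's). Camera axes: x right, y down, z forward; pixel columns grow to the right and rows downward; lengths in m; the calibration is good to about 2 mm. A picture is of the moment at which its call begins: read the wrist's pose just before it.
- r.finish_job(): hands the job in; it is judged then, once.
The state is a dict: "time_s": time; "q": joint angles; "qvel": joint speeds; "joint_torque": joint torques, N m; "tool_pos": TCP position; "ee_rot": TCP orientation; "contact_force": force on the tool from outside, world axes, zero at the start; "moment": the same for the moment, N m; "grip_width": finger opening in m; "grip_force": force on a finger pad.
Only numpy, scipy, OpenCV 4.12 (cv2) and the standard library are available. Lean on these libraries where they do the work, as an engineer would, in place of code of your own. Each camera call takes 0.05 s, during which the arm holds its last target. There are 200 camera calls.

## Working session

There is one attempt and no reset: what is moved stays moved. The work goes in short steps, Python scripts to look and compute and a shell command to move; the robot and the scene stay as the last step left them, time stands still between calls to the robot, and variables do not carry over. Pictures are saved under pics/ and viewed, at most 14 in all, crops included, and the job is handed in when it is done.

```bash
ls; mkdir -p pics; python3 - <<'E'
from workcell import r
import cv2,numpy as np
s=r.sense();print(s)
for n in("scene","side"):
    d=r.snapshot(n);cv2.imwrite(f"pics/{n}0.png",d["pixels"][:,:,::-1]);np.savez(f"{n}0.npz",**d);print(n,d["rvec"],d["tvec"],d["fx"],d["cx"],d["cy"])
E
```

```text
pics
{'time_s': 0.0, 'q': array([-2.34665397e-04,  7.24400570e+00, -2.32647750e+00,  8.05243292e+01,
       -4.17240084e-04,  8.99994482e+01]), 'qvel': array([ 0.06990837, -0.09479256, -0.06648125, -0.0813916 ,  0.03885575,
        0.0193587 ]), 'joint_torque': array([-1.88969068e-03, -4.35916471e+01,  3.52923596e+01,  1.73015334e-02,
       -7.00984879e-05, -2.14169546e-05]), 'tool_pos': array([ 5.24591293e-01, -4.30045408e-06,  2.30502851e-01]), 'ee_rot': array([-1.79905188e+02,  4.16326437e-04,  9.00003178e+01]), 'contact_force': array([-0.93751527,  0.35470154, -0.49433872]), 'moment': array([ 0.02672036, -0.00451474,  0.00076098]), 'grip_force': 0.0, 'grip_width': 0.08543249408966454}
scene [ 1.00174044 -2.1080748   1.287722  ] [0.45114419 0.1863925  0.6699555 ] 448.79216802836254 261.35825279419896 193.74602031473378
side [ 0.46994939 -2.39070537  1.59497634] [0.53685708 0.07123683 0.83027862] 355.5108288298332 255.066403341037 187.83545816601733
```

View pics/scene0.png

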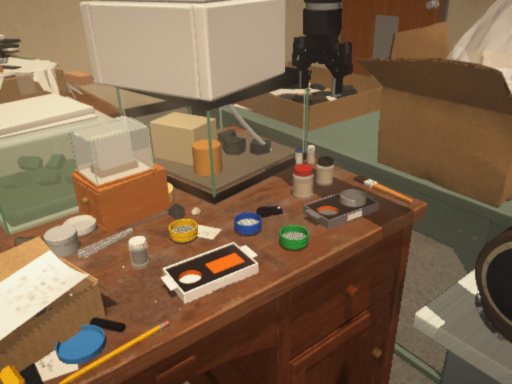

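View pics/side0.png

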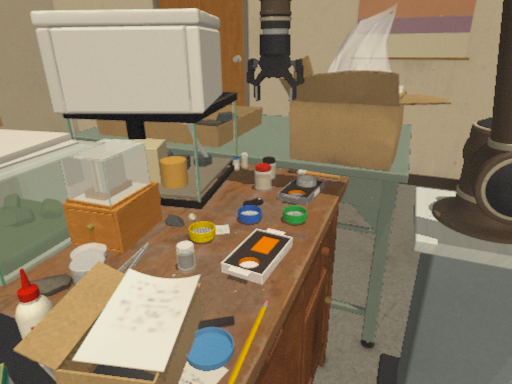

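The scene view shows yellow sieve (183,231), blue (248,223), green (293,237), lens (269,210), red jar (303,180), black-lidded jar (325,170), white-lidded jar (138,250), white tray (210,270) and grey tray (342,205), pan (353,198). The side view agrees. Next, measure roughly with depth.

```bash
cat > h.py <<'E'
import numpy as np,cv2
from scipy.spatial.transform import Rotation as R
def cloud(d,pose=None):
    """world point per pixel (HxWx3)"""
    z=d["range_z"];v,u=np.mgrid[:z.shape[0],:z.shape[1]]
    p=np.stack([(u-d["cx"])/d["fx"]*z,(v-d["cy"])/d["fy"]*z,z],-1)
    if pose is None:
        M=cv2.Rodrigues(np.array(d["rvec"]))[0];w=(p-np.ravel(d["tvec"]))@M
    else:
        m=d["mount"];w=p@m[:3,:3].T+m[:3,3];w=w@R.from_euler("xyz",pose[1],degrees=True).as_matrix().T+pose[0]
    w[z==0]=np.nan
    return w
def load(f): return {k:v for k,v in np.load(f).items()}
E
python3 - <<'E'
from h import *
np.set_printoptions(precision=4,suppress=True)
d=load("scene0.npz");w=cloud(d)
for n,u,v in [("yel",183,225),("blue",248,217),("green",293,232),("lens",269,210),("redlid",303,170),("blacklid",325,160),("grey lid",138,240),("pan",353,196),("well",327,211),("lt_well",190,276),("lt_pocket",225,263),("lt c1",166,284),("lt c2",256,262),("lt3",235,246),("desk",270,250),("glassbot",215,192),("lamp",235,140),("box",120,170)]: print(n,w[v,u])
# rings by colour
hsv=cv2.cvtColor(d["pixels"],cv2.COLOR_RGB2HSV)
for n,a,b in [("yel",(22,150,100),(32,255,255)),("blue",(108,150,50),(125,255,255)),("green",(50,120,50),(80,255,255))]:
    m=(cv2.inRange(hsv,a,b)>0)&(abs(w[:,:,2]-.025)<.006)&(w[:,:,0]>.1)&(w[:,:,0]<.8)
    p=w[m];c=cv2.minEnclosingCircle(p[:,:2].astype(np.float32)*1000);print(n,m.sum(),c,p[:,2].mean())
E
```

```text
yel [0.5913 0.3093 0.0138]
blue [0.5281 0.1916 0.0165]
green [0.4283 0.1563 0.0128]
lens [0.5271 0.1362 0.0137]
redlid [0.5391 0.0272 0.0717]
blacklid [ 0.5609 -0.0654  0.064 ]
grey lid [0.5362 0.4264 0.053 ]
pan [ 0.4398 -0.031   0.0256]
well [0.4551 0.0332 0.0045]
lt_well [0.4428 0.3807 0.0067]
lt_pocket [0.4249 0.3197 0.0156]
lt c1 [0.4316 0.4305 0.0214]
lt c2 [0.3841 0.2823 0.0228]
lt3 [0.4506 0.2796 0.0212]
desk [0.4211 0.2209 0.0022]
glassbot [0.6517 0.1913 0.0276]
lamp [0.8076 0.0225 0.069 ]
box [0.7023 0.3789 0.1189]
yel 24 ((477.9163818359375, 484.0887451171875), 213.3354949951172) 0.024846410167506494
blue 142 ((507.3973388671875, 207.19761657714844), 29.996353149414062) 0.023055743937719517
green 229 ((409.6002502441406, 172.13021850585938), 28.845516204833984) 0.02377807867327361
```

```bash
python3 - <<'E'
from h import *
np.set_printoptions(precision=4,suppress=True)
from workcell import r
# obstacle map: max height per 5cm cell from both views
ps=np.concatenate([cloud(load(f)).reshape(-1,3) for f in("scene0.npz","side0.npz")])
for x in np.arange(.2,.85,.05):
    print("%.2f"%x,[ (lambda q:int(1000*np.percentile(q,98)) if len(q)>3 else None)(ps[(abs(ps[:,0]-x)<.025)&(abs(ps[:,1]-y)<.025)&(ps[:,2]>-.05)][:,2]) for y in np.arange(-.2,.6,.05)])
s=r.sense();d=r.snapshot("wrist");print(d["mount"],d["fx"]);w=cloud(d,(s["tool_pos"],s["ee_rot"]))
cv2.imwrite("pics/w0.png",d["pixels"][:,:,::-1]);np.savez("w0.npz",pos=s["tool_pos"],rot=s["ee_rot"],**d)
print(w[::95,::127].reshape(-1,3))
E
```

```text
0.20 [None, None, None, None, None, None, None, None, None, None, None, None, None, None, None, None]
0.25 [283, 311, None, None, None, None, None, None, None, None, None, None, None, None, None, None]
0.30 [288, 313, None, None, None, None, None, None, None, None, None, None, None, None, None, None]
0.35 [292, 312, 3, 3, 3, 3, 3, 3, 3, 2, 2, 2, 2, 7, 9, 9]
0.40 [289, 309, 4, 33, 32, 22, 21, 28, 27, 23, 22, 22, 22, 21, 12, 14]
0.45 [283, 303, 4, 34, 347, 21, 23, 27, 25, 23, 22, 22, 23, 22, 44, 89]
0.50 [278, 296, 3, 3, 464, 470, 17, 13, 28, 27, 3, 3, 31, 35, 3, 86]
0.55 [272, 291, 64, 64, 413, 468, 14, 14, 27, 4, 27, 27, 52, 51, 3, 91]
0.60 [None, 3, 65, 64, 348, 3, 3, 400, 440, 3, 27, 27, 3, 3, 3, 92]
0.65 [None, 52, 49, 3, 240, 426, 425, 427, 440, 444, 18, 3, 10, 10, 40, 40]
0.70 [None, 242, 243, 420, 423, 417, 32, 100, 422, 445, 195, 195, 195, 191, 40, 40]
0.75 [None, 244, 243, 65, 118, 177, 189, 102, 421, 445, 196, 196, 196, 195, 196, 196]
0.80 [None, None, 32, 59, 69, 68, 132, 132, 233, 446, 445, 197, 201, 199, 207, 206]
[[-0.0002 -0.9603 -0.2791  0.0701]
 [ 1.     -0.0001 -0.0004  0.0007]
 [ 0.0003 -0.2791  0.9603 -0.143 ]
 [ 0.      0.      0.      1.    ]] 274.7125355910018
[[-0.3741  0.4645 -0.7596]
 [ 0.3785  0.1999  0.0005]
 [ 0.5275  0.1958  0.0119]
 [ 0.6691  0.1933  0.0185]
 [ 0.7443  0.1646  0.1011]
 [ 0.1107  0.102  -0.1053]
 [ 0.3652  0.0949  0.0005]
 [ 0.5278  0.0948  0.0003]
 [ 0.6811  0.0934  0.0209]
 [ 0.823   0.0925  0.0338]
 [ 0.1504 -0.0368 -0.0201]
 [ 0.3492 -0.0311  0.0006]
 [ 0.528  -0.0311  0.0003]
 [ 0.707  -0.0312 -0.0002]
 [ 0.6728  0.0287  0.2207]
 [-0.5573 -0.6301 -0.6492]
 [ 0.4797  0.0104  0.2863]
 [ 0.5294 -0.2753 -0.1317]
 [ 0.5723  0.0108  0.2868]
 [ 0.6827 -0.0302  0.2267]
 [ 0.4672  0.0113  0.3247]
 [ 0.4959  0.01    0.3236]
 [ 0.5259  0.0101  0.3236]
 [ 0.5631 -0.0041  0.3117]
 [ 0.5843  0.0117  0.3248]]
```

View pics/w0.png

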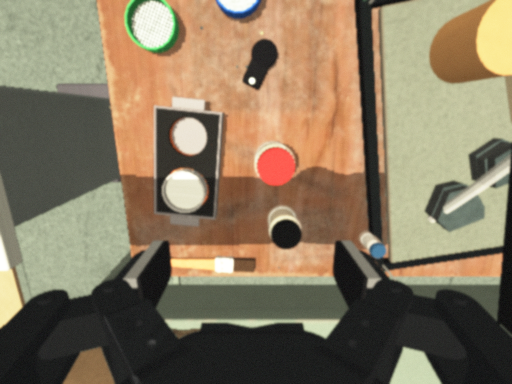

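The wrist view (up = +y, right = +x) shows the grey tray with its well at (189,136) and pan at (185,189), red lid (276,165), black lid (285,234), lens (261,62), and green and blue sieves at the top. I'll look again further along +y.

```bash
python3 -m pendant '[{"rotation":[0,0,0],"offset":[0.08,-0.075,-0.05],"jaw":85},{"rotation":[0,0,0],"offset":[0.16,-0.075,-0.1],"jaw":85},{"rotation":[0,0,0],"offset":[0.24,-0.075,-0.1],"jaw":85},{"rotation":[0,0,0],"offset":[0.32,-0.075,-0.1],"jaw":85},{"rotation":[0,0,0],"offset":[0.367,-0.075,-0.1],"jaw":85},{"rotation":[0,0,0],"offset":[0.367,-0.075,-0.1],"jaw":85},{"rotation":[0,0,0],"offset":[0.367,-0.075,-0.1],"jaw":85},{"rotation":[0,0,0],"offset":[0.367,-0.075,-0.1],"jaw":85}]' 40
python3 - <<'E'
from h import *
from workcell import r
s=r.sense();d=r.snapshot("wrist")
cv2.imwrite("pics/w1.png",d["pixels"][:,:,::-1]);np.savez("w1.npz",pos=s["tool_pos"],rot=s["ee_rot"],**d)
E
```

```text
time_s: 0.95
tool_pos: [0.4799, 0.2195, 0.2911]
ee_rot: [-180.0, 0.0, 90.0]
contact_force: [0.4, -0.3, 0.4]
grip_width: 0.0852
grip_force: 0.0
```

View pics/w1.png

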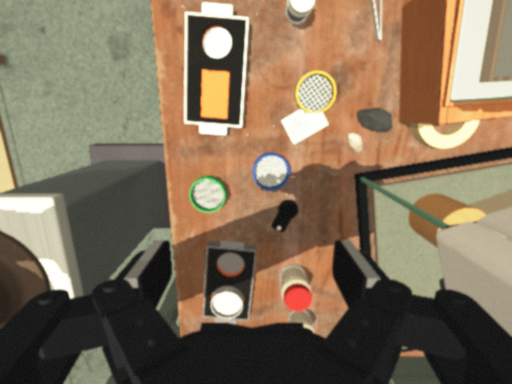

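The second wrist view shows the white tray with well (217,43) and pocket (215,93), yellow sieve (316,91) touching or near a paper card, blue (271,170), green (208,194), lens (286,214), and the white lid at the top edge (300,5). Now measure them all.

```bash
cat > meas.py <<'E'
from h import *
from scipy.optimize import least_squares
def fit(p):
    p=p[:,:2];f=lambda a:np.hypot(*(p-a[:2]).T)-a[2]
    s=least_squares(f,[*p.mean(0),.025],loss="soft_l1",f_scale=.001);return s.x
def near(w,x,y,rad,z0,z1): return (np.hypot(w[...,0]-x,w[...,1]-y)<rad)&(w[...,2]>z0)&(w[...,2]<z1)
def ring(w,x,y,rad,z0,z1):
    m=near(w,x,y,rad,z0,z1);p=w[m];c=cv2.minEnclosingCircle((p[:,:2]*1000).astype(np.float32))
    return m.sum(),fit(p),np.round(c[0],1),round(c[1],1),p[:,2].mean()
def rect(w,x,y,rad,z0,z1,px=None,dark=None):
    m=near(w,x,y,rad,z0,z1)
    if dark: m&=px.max(-1)<dark
    m=cv2.morphologyEx(m.astype(np.uint8),cv2.MORPH_OPEN,np.ones((3,3)))>0
    return cv2.minAreaRect((w[m][:,:2]*1000).astype(np.float32)),w[m][:,2].mean()
E
python3 - <<'E'
from meas import *
np.set_printoptions(precision=4,suppress=True)
for f in("w0.npz","w1.npz","scene0.npz"):
    d=load(f);w=cloud(d,(d["pos"],d["rot"]) if "pos" in d else None);print(f)
    def t(n,fn,*a,**k):
        try: print(n,fn(w,*a,**k))
        except Exception as e: print(n,"-",str(e)[:40])
    t("blue",ring,.507,.207,.035,.022,.03)
    t("yel",ring,.575,.32,.04,.022,.03)
    t("green",ring,.41,.172,.035,.022,.03)
    t("pan",ring,.44,-.03,.035,.029,.036)
    t("black",ring,.561,-.065,.035,.055,.068)
    t("red",ring,.54,.027,.035,.063,.076)
    t("white",ring,.536,.426,.03,.044,.056)
    t("lens",rect,.527,.136,.05,.008,.02)
    t("st",rect,.45,.0,.13,.019,.024)
    t("st foam",rect,.45,.0,.13,.0165,.0195,px=d["pixels"],dark=70)
    t("lt",rect,.42,.35,.13,.019,.024)
    t("lt foam",rect,.42,.35,.13,.0165,.0195,px=d["pixels"],dark=70)
    t("st well",ring,.45,.035,.03,.002,.006)
    t("lt well",ring,.44,.39,.03,.002,.007)
    t("lt pocket",rect,.425,.32,.05,.0115,.0145)
E
```

```text
w0.npz
blue (np.int64(162), array([0.5089, 0.2068, 0.0268]), array([509.3, 191.3]), 22.5, np.float64(0.0253794581622347))
yel - Initial guess is outside of provided bou
green (np.int64(410), array([0.4111, 0.1702, 0.0264]), array([410.7, 170.4]), 28.2, np.float64(0.025419367289147808))
pan (np.int64(292), array([ 0.4363, -0.0245,  0.0264]), array([436. , -24.8]), 27.9, np.float64(0.03191622417512528))
black (np.int64(710), array([ 0.5669, -0.0705,  0.0136]), array([567.1, -71.6]), 19.3, np.float64(0.06191000607513342))
red (np.int64(1110), array([0.5507, 0.0165, 0.0149]), array([551.4,  15.6]), 21.7, np.float64(0.07011293833398956))
white - Initial guess is outside of provided bou
lens (((531.9337158203125, 144.02235412597656), (45.86655044555664, 82.66133880615234), 7.225825309753418), np.float64(0.012032393612994333))
st (((439.6139221191406, 7.748931884765625), (167.05926513671875, 83.28092193603516), 84.28038787841797), np.float64(0.021929571815427804))
st foam (((438.90899658203125, 6.822723388671875), (133.84800720214844, 76.48810577392578), 84.57154083251953), np.float64(0.018
[... 3554 characters left out ...]
.float64(0.02082788391066816))
lt foam (((0.0, 0.0), (0.0, 0.0), 0.0), np.float64(nan))
st well (np.int64(55), array([0.4535, 0.0345, 0.0111]), array([452.7,  35.8]), 19.2, np.float64(0.005339689561350366))
lt well (np.int64(145), array([0.44  , 0.3824, 0.0106]), array([433.5, 391.7]), 25.6, np.float64(0.005661186335869723))
lt pocket (((0.0, 0.0), (0.0, 0.0), 0.0), np.float64(nan))meas.py:5: RuntimeWarning: Mean of empty slice.
  s=least_squares(f,[*p.mean(0),.025],loss="soft_l1",f_scale=.001);return s.x
  ret = um.true_divide(
meas.py:14: RuntimeWarning: Mean of empty slice.
  return cv2.minAreaRect((w[m][:,:2]*1000).astype(np.float32)),w[m][:,2].mean()
  ret = ret.dtype.type(ret / rcount)
```

```bash
python3 -m pendant '[{"rotation":[0,0,0],"offset":[-0.02,0.0475,0.08],"jaw":85},{"rotation":[0,0,0],"offset":[-0.02,0.0475,0.16],"jaw":85},{"rotation":[0,0,0],"offset":[-0.02,0.0475,0.24],"jaw":85},{"rotation":[0,0,0],"offset":[-0.02,0.0475,0.32],"jaw":85},{"rotation":[0,0,0],"offset":[-0.02,0.0475,0.38],"jaw":85},{"rotation":[0,0,0],"offset":[-0.02,0.0475,0.42],"jaw":85},{"rotation":[0,0,0],"offset":[-0.02,0.0475,0.45],"jaw":85},{"rotation":[0,0,0],"offset":[-0.02,0.0475,0.475],"jaw":85}]' 30
python3 -m pendant '[{"rotation":[0,0,0],"offset":[0,0,0],"jaw":85},{"rotation":[0,0,0],"offset":[0,0,0],"jaw":50},{"rotation":[0,0,0],"offset":[0,0,0],"jaw":50},{"rotation":[0,0,0],"offset":[0,0,0],"jaw":50},{"rotation":[0,0,0],"offset":[0,0,0],"jaw":50},{"rotation":[0,0,0],"offset":[0,0,0],"jaw":50},{"rotation":[0,0,0],"offset":[0,0,0],"jaw":50},{"rotation":[0,0,0],"offset":[0,0,0],"jaw":50}]' 30
python3 - <<'E'
from h import *
for f in("scene0.npz","side0.npz"):
    p=cloud(load(f)).reshape(-1,3);q=p[(p[:,2]>.12)&(p[:,2]<.35)&(p[:,1]<-.09)&(p[:,0]>.2)&(p[:,0]<.65)];print(f,np.percentile(q[:,1],[50,90,98,100]),len(q))
E
```

```text
time_s: 1.8
tool_pos: [0.5081, 0.2063, 0.005]
ee_rot: [-179.9, 0.0, 89.8]
contact_force: [0.6, -0.5, 0.2]
grip_width: 0.0847
grip_force: 0.0
time_s: 2.6
tool_pos: [0.5094, 0.2079, 0.008]
ee_rot: [179.9, 0.0, 90.0]
contact_force: [-1.2, -2.1, 5.7]
grip_width: 0.0554
grip_force: 31.5
scene0.npz [-0.25500608 -0.17398594 -0.1591697  -0.14824632] 14554
side0.npz [-0.25515189 -0.17620165 -0.16033179 -0.15007055] 8493
```

```bash
python3 -m pendant '[{"rotation":[0,0,0],"offset":[0,0,-0.02],"jaw":50},{"rotation":[0,0,0],"offset":[0,0,-0.05],"jaw":50},{"rotation":[0,0,0],"offset":[0,0,-0.1],"jaw":50},{"rotation":[0,0,0],"offset":[0,0,-0.16],"jaw":50},{"rotation":[0,0,0],"offset":[0,0,-0.16],"jaw":50},{"rotation":[0,0,0],"offset":[0,0,-0.16],"jaw":50}]'
python3 - <<'E'
from h import *
from workcell import r
s=r.sense();d=r.snapshot("wrist");print(s["tool_pos"],s["grip_width"],s["contact_force"])
cv2.imwrite("pics/w2.png",d["pixels"][:,:,::-1])
np.savez("w2.npz",pos=s["tool_pos"],rot=s["ee_rot"],**d)
w=cloud(d,(s["tool_pos"],s["ee_rot"]))
b=(np.hypot(w[...,0]-s["tool_pos"][0],w[...,1]-s["tool_pos"][1])<.035)
hsv=cv2.cvtColor(d["pixels"],cv2.COLOR_RGB2HSV);m=cv2.inRange(hsv,(105,130,40),(128,255,255))>0
p=w[b&m];print(len(p),np.nanpercentile(p[:,2],[1,10,50,90,99]))
d=r.snapshot("side");cv2.imwrite("pics/side1.png",cv2.resize(d["pixels"][60:260,180:400,::-1],None,fx=2.5,fy=2.5))
E
```

```text
time_s: 3.2
tool_pos: [0.5094, 0.2087, 0.1041]
ee_rot: [179.8, -0.1, 90.0]
contact_force: [-0.5, -0.4, -1.2]
grip_width: 0.0553
grip_force: 32.0
[0.5093847  0.20868356 0.10410489] 0.055275993504929365 [-0.46188498 -0.42312143 -1.22667104]
3611 [0.1067567  0.11159916 0.11958523 0.12269161 0.12354215]
```

View pics/side1.png

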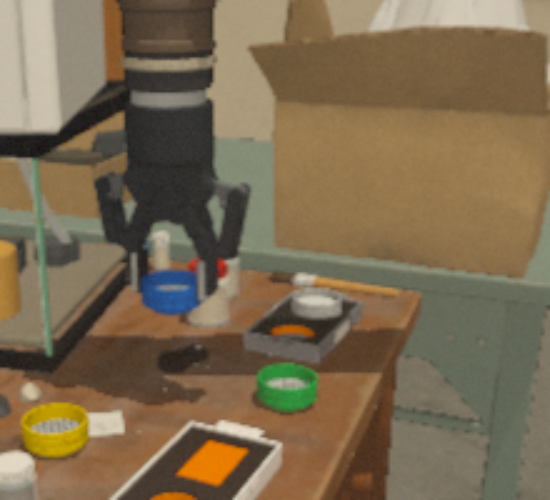

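The blue sieve is held level between the fingers, about (170,290) in the crop, clear of everything. Now carry it to the pan.

```bash
python3 -m pendant '[{"rotation":[0,0,0],"offset":[-0.07,-0.025,0],"jaw":50},{"rotation":[0,0,0],"offset":[-0.14,-0.05,0],"jaw":50},{"rotation":[0,0,0],"offset":[-0.21,-0.075,0],"jaw":50},{"rotation":[0,0,0],"offset":[-0.28,-0.1,0],"jaw":50},{"rotation":[0,0,0],"offset":[-0.34,-0.115,0],"jaw":50},{"rotation":[0,0,0],"offset":[-0.389,-0.122,0],"jaw":50},{"rotation":[0,0,0],"offset":[-0.389,-0.122,0.05],"jaw":50},{"rotation":[0,0,0],"offset":[-0.389,-0.122,0.08],"jaw":50}]'
python3 -m pendant '[{"rotation":[0,0,0],"offset":[0,0,0],"jaw":50},{"rotation":[0,0,0],"offset":[0,0,0],"jaw":50}]'
```

```text
time_s: 4.1
tool_pos: [0.4338, -0.0261, 0.0522]
ee_rot: [-179.9, -0.0, 89.9]
contact_force: [0.6, 0.3, -0.8]
grip_width: 0.0555
grip_force: 32.0
time_s: 4.3
tool_pos: [0.4345, -0.0251, 0.0538]
ee_rot: [-179.9, -0.0, 90.0]
contact_force: [-0.1, 0.1, 0.1]
grip_width: 0.0554
grip_force: 32.0
```

```bash
python3 -m pendant '[{"rotation":[0,0,0],"offset":[0,0.002,0.01],"jaw":50},{"rotation":[0,0,0],"offset":[0,0.002,0.02],"jaw":50},{"rotation":[0,0,0],"offset":[0,0.002,0.028],"jaw":50},{"rotation":[0,0,0],"offset":[0,0.002,0.032],"jaw":50},{"rotation":[0,0,0],"offset":[0,0.002,0.034],"jaw":50},{"rotation":[0,0,0],"offset":[0,0.002,0.036],"jaw":50},{"rotation":[0,0,0],"offset":[0,0.002,0.036],"jaw":50}]'
```

```text
time_s: 5.0
tool_pos: [0.4363, -0.0251, 0.0339]
ee_rot: [180.0, -0.0, 90.0]
contact_force: [-6.0, -0.1, 10.7]
grip_width: 0.0551
grip_force: 32.9
```

```bash
python3 -m pendant '[{"rotation":[0,0,0],"offset":[0,0,-0.003],"jaw":80},{"rotation":[0,0,0],"offset":[0,0,-0.003],"jaw":80},{"rotation":[0,0,0],"offset":[0,0,-0.003],"jaw":80},{"rotation":[0,0,0],"offset":[0,0,-0.003],"jaw":80},{"rotation":[0,0,0],"offset":[0,0,-0.04],"jaw":80},{"rotation":[0,0,0],"offset":[0,0,-0.1],"jaw":80},{"rotation":[0,0,0],"offset":[0,0,-0.12],"jaw":46},{"rotation":[0,0,0],"offset":[0,0,-0.12],"jaw":46}]'
python3 -m pendant '[{"rotation":[0,0,0],"offset":[0,0,0],"jaw":46},{"rotation":[0,0,0],"offset":[0,0,0],"jaw":46},{"rotation":[0,0,0],"offset":[0,0,0],"jaw":46},{"rotation":[0,0,0],"offset":[0,0,0],"jaw":46}]'
python3 - <<'E'
from meas import *
from workcell import r
s=r.sense();d=r.snapshot("wrist");print(s["tool_pos"],s["grip_width"])
w=cloud(d,(s["tool_pos"],s["ee_rot"]));print(ring(w,.436,-.025,.035,.047,.056))
cv2.imwrite("pics/w3.png",d["pixels"][:,:,::-1])
E
```

```text
time_s: 5.8
tool_pos: [0.4379, -0.0253, 0.1063]
ee_rot: [179.8, 0.0, 90.0]
contact_force: [1.1, 0.3, 0.1]
grip_width: 0.0529
grip_force: 0.0
time_s: 6.2
tool_pos: [0.4359, -0.0252, 0.1038]
ee_rot: [-179.9, -0.0, 90.0]
contact_force: [-0.6, -0.1, 0.3]
grip_width: 0.0463
grip_force: 0.0
[ 0.43593904 -0.02517299  0.1037999 ] 0.0463377487272054
(np.int64(973), array([ 0.43668417, -0.0253707 ,  0.02632353]), array([436.8, -25.8]), 28.1, np.float64(0.051323134707665426))
```

View pics/w3.png

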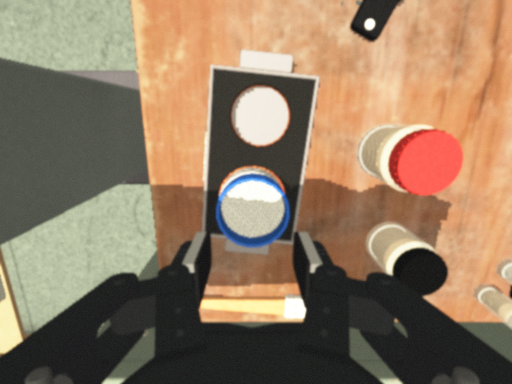

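The blue sieve sits on the pan at (253,210), rim at z 51 mm, concentric. Now press on the rim with both fingertips.

```bash
python3 -m pendant '[{"rotation":[0,0,0],"offset":[0,0.001,0.03],"jaw":46},{"rotation":[0,0,0],"offset":[0,0.001,0.06],"jaw":46},{"rotation":[0,0,0],"offset":[0,0.001,0.075],"jaw":46},{"rotation":[0,0,0],"offset":[0,0.001,0.08],"jaw":46},{"rotation":[0,0,0],"offset":[0,0.001,0.08],"jaw":46}]'
python3 -m pendant '[{"rotation":[0,0,0],"offset":[0,0,0.003],"jaw":46},{"rotation":[0,0,0],"offset":[0,0,0.006],"jaw":46},{"rotation":[0,0,0],"offset":[0,0,0.006],"jaw":46}]'
```

```text
time_s: 6.75
tool_pos: [0.4369, -0.0252, 0.0566]
ee_rot: [-180.0, -0.0, 90.0]
contact_force: [-0.5, -0.8, -0.1]
grip_width: 0.0457
grip_force: 0.0
time_s: 7.05
tool_pos: [0.4373, -0.0252, 0.0533]
ee_rot: [180.0, 0.0, 90.0]
contact_force: [0.6, -0.5, -0.7]
grip_width: 0.0458
grip_force: 0.0
```

```bash
python3 -m pendant '[{"rotation":[0,0,0],"offset":[0,0,0.003],"jaw":46},{"rotation":[0,0,0],"offset":[0,0,0.005],"jaw":46},{"rotation":[0,0,0],"offset":[0,0,0.005],"jaw":46}]'
python3 -m pendant '[{"rotation":[0,0,0],"offset":[0,0,0.003],"jaw":46},{"rotation":[0,0,0],"offset":[0,0,0.003],"jaw":46}]'
```

```text
time_s: 7.35
tool_pos: [0.437, -0.0252, 0.05]
ee_rot: [-180.0, -0.0, 90.0]
contact_force: [0.3, 0.4, -0.9]
grip_width: 0.0455
grip_force: 0.0
time_s: 7.55
tool_pos: [0.4372, -0.0252, 0.0495]
ee_rot: [180.0, 0.0, 90.0]
contact_force: [-4.6, 0.1, 10.8]
grip_width: 0.046
grip_force: 5.8
```

```bash
python3 -m pendant '[{"rotation":[0,0,0],"offset":[0,0,0.001],"jaw":46},{"rotation":[0,0,0],"offset":[0,0,0.001],"jaw":46},{"rotation":[0,0,0],"offset":[0,0,0.001],"jaw":46},{"rotation":[0,0,0],"offset":[0,0,0.001],"jaw":46},{"rotation":[0,0,0],"offset":[0,0,0.001],"jaw":46}]'
python3 -m pendant '[{"rotation":[0,0,0],"offset":[0,0,-0.01],"jaw":46},{"rotation":[0,0,0],"offset":[0,0,-0.05],"jaw":46},{"rotation":[0,0,0],"offset":[0,0,-0.1],"jaw":46},{"rotation":[0,0,0],"offset":[0,0,-0.12],"jaw":85},{"rotation":[0,0,0],"offset":[0,0,-0.12],"jaw":85},{"rotation":[0,0,0],"offset":[0,0,-0.12],"jaw":85}]'
python3 - <<'E'
from meas import *
from workcell import r
s=r.sense();d=r.snapshot("wrist");print(s["tool_pos"],s["grip_width"])
w=cloud(d,(s["tool_pos"],s["ee_rot"]));print(ring(w,.436,-.025,.035,.047,.056))
p=w[near(w,.436,-.025,.035,.047,.056)];c=np.linalg.lstsq(np.c_[p[:,:2]-[.436,-.025],np.ones(len(p))],p[:,2],rcond=None)[0];print("tilt",c)
E
```

```text
time_s: 8.05
tool_pos: [0.4373, -0.0252, 0.0494]
ee_rot: [179.9, 0.0, 90.0]
contact_force: [-6.4, 0.2, 16.7]
grip_width: 0.0456
grip_force: 8.2
time_s: 8.65
tool_pos: [0.4369, -0.0252, 0.1189]
ee_rot: [-180.0, 0.0, 90.0]
contact_force: [-0.7, 0.5, 0.0]
grip_width: 0.0847
grip_force: 0.0
[ 0.43686517 -0.02520203  0.11892618] 0.08469519745184666
(np.int64(834), array([ 0.43671953, -0.02535571,  0.02632135]), array([436.7, -25.8]), 28.0, np.float64(0.0514174372236977))
tilt [0.00060047 0.01081648 0.05143507]
```

```bash
python3 - <<'E'
from h import *
for f in("scene0.npz","side0.npz"):
    p=cloud(load(f)).reshape(-1,3);q=p[(p[:,2]>.25)&(p[:,2]<.8)&(p[:,1]>.08)&(p[:,0]>.45)&(p[:,0]<.8)]
    for y in np.arange(.1,.4,.03):
        s=q[abs(q[:,1]-y)<.015]
        if len(s)>5:print(f,round(y,2),len(s),np.percentile(s[:,0],[1,5]),np.percentile(s[:,2],[1,99]))
E
python3 -m pendant '[{"rotation":[0,0,0],"offset":[0.08,0,-0.02],"jaw":85},{"rotation":[0,0,0],"offset":[0.16,0,-0.02],"jaw":85},{"rotation":[0,0,0],"offset":[0.24,0.02,-0.02],"jaw":85},{"rotation":[0,0,0],"offset":[0.32,0.04,-0.02],"jaw":85},{"rotation":[0,0,0],"offset":[0.4,0.06,-0.02],"jaw":85},{"rotation":[0,0,0],"offset":[0.47,0.07,-0.02],"jaw":85},{"rotation":[0,0,0],"offset":[0.54,0.08,-0.02],"jaw":85},{"rotation":[0,0,0],"offset":[0.576,0.08,-0.02],"jaw":85}]'
```

```text
scene0.npz 0.1 763 [0.64640621 0.64744659] [0.25209366 0.4209218 ]
scene0.npz 0.13 829 [0.63550574 0.63643147] [0.25193104 0.42092188]
scene0.npz 0.16 908 [0.62465197 0.62555592] [0.25257889 0.42387857]
scene0.npz 0.19 1028 [0.61377901 0.61479218] [0.25233391 0.42611814]
scene0.npz 0.22 3126 [0.61394492 0.61604745] [0.25215881 0.42715977]
scene0.npz 0.25 2984 [0.68224196 0.6872294 ] [0.25181095 0.42595422]
scene0.npz 0.28 1085 [0.76308763 0.76623441] [0.25183912 0.42551638]
side0.npz 0.1 200 [0.64537357 0.64620371] [0.25365215 0.44742864]
side0.npz 0.13 225 [0.63387538 0.63556933] [0.25386902 0.44900988]
side0.npz 0.16 276 [0.62402811 0.62474133] [0.25309318 0.44939834]
side0.npz 0.19 360 [0.61350471 0.61411147] [0.25301197 0.4468215 ]
side0.npz 0.22 3773 [0.61403774 0.6166321 ] [0.2530322  0.44982095]
side0.npz 0.25 4156 [0.68255617 0.68863034] [0.25318375 0.45096671]
side0.npz 0.28 1583 [0.76271688 0.76719545] [0.2534452  0.44906148]
time_s: 9.5
tool_pos: [0.4847, 0.3232, 0.1293]
ee_rot: [-179.9, 0.1, 90.1]
contact_force: [-0.2, -0.4, -0.2]
grip_width: 0.0848
grip_force: 0.0
```

```bash
python3 -m pendant '[{"rotation":[0,0,0],"offset":[0,0.07,0],"jaw":85},{"rotation":[0,0,0],"offset":[0,0.14,0.02],"jaw":85},{"rotation":[0,0,0],"offset":[0,0.14,0.08],"jaw":85},{"rotation":[0,0,0],"offset":[0,0.14,0.14],"jaw":85},{"rotation":[0,0,0],"offset":[0,0.14,0.18],"jaw":85},{"rotation":[0,0,0],"offset":[0,0.14,0.195],"jaw":85},{"rotation":[0,0,0],"offset":[0,0.14,0.208],"jaw":85},{"rotation":[0,0,0],"offset":[0,0.14,0.208],"jaw":85}]'
python3 -m pendant '[{"rotation":[0,0,0],"offset":[0,0,0],"jaw":85},{"rotation":[0,0,0],"offset":[0,0,0],"jaw":50},{"rotation":[0,0,0],"offset":[0,0,0],"jaw":50},{"rotation":[0,0,0],"offset":[0,0,0],"jaw":50},{"rotation":[0,0,0],"offset":[0,0,0],"jaw":50},{"rotation":[0,0,0],"offset":[0,0,0],"jaw":50},{"rotation":[0,0,0],"offset":[0,0,0],"jaw":50},{"rotation":[0,0,0],"offset":[0,0,0],"jaw":50}]' 30
python3 -m pendant '[{"rotation":[0,0,0],"offset":[0,0,-0.02],"jaw":50},{"rotation":[0,0,0],"offset":[0,0,-0.05],"jaw":50},{"rotation":[0,0,0],"offset":[0,0,-0.1],"jaw":50},{"rotation":[0,0,0],"offset":[0,0,-0.17],"jaw":50},{"rotation":[0,0,0],"offset":[0,0,-0.2],"jaw":50},{"rotation":[0,0,0],"offset":[0,0,-0.2],"jaw":50},{"rotation":[0,0,0],"offset":[0,0,-0.2],"jaw":50}]'
python3 - <<'E'
from meas import *
from workcell import r
s=r.sense();d=r.snapshot("wrist");print(s["tool_pos"],s["grip_width"])
w=cloud(d,(s["tool_pos"],s["ee_rot"]));t=s["tool_pos"]
print(ring(w,t[0],t[1],.033,t[2]+.015,t[2]+.025))
m=cv2.inRange(cv2.cvtColor(d["pixels"],cv2.COLOR_RGB2HSV),(20,130,60),(34,255,255))>0
p=w[near(w,t[0],t[1],.033,0,.3)&m];print(len(p),np.percentile(p[:,2],[1,50,99])-t[2])
E
```

```text
time_s: 10.3
tool_pos: [0.5687, 0.3203, 0.0062]
ee_rot: [-179.9, 0.0, 90.0]
contact_force: [0.6, 0.3, 0.2]
grip_width: 0.0854
grip_force: 0.0
time_s: 11.1
tool_pos: [0.5698, 0.3208, 0.0083]
ee_rot: [179.9, -0.1, 90.0]
contact_force: [-1.1, -0.8, 6.5]
grip_width: 0.0538
grip_force: 32.6
time_s: 11.8
tool_pos: [0.5691, 0.3204, 0.127]
ee_rot: [180.0, -0.0, 90.0]
contact_force: [-0.6, 0.5, -0.8]
grip_width: 0.0537
grip_force: 32.0
[0.56906434 0.3203855  0.12701537] 0.05368589449483651
(np.int64(2301), array([0.56953913, 0.32063755, 0.0265815 ]), array([569.1, 323.8]), 32.0, np.float64(0.14517822102477157))
3764 [0.00256222 0.01490896 0.01927725]
```

```bash
python3 -m pendant '[{"rotation":[0,0,0],"offset":[-0.04,-0.06,0],"jaw":50},{"rotation":[0,0,0],"offset":[-0.1,-0.12,0],"jaw":50},{"rotation":[0,0,0],"offset":[-0.17,-0.16,0],"jaw":50},{"rotation":[0,0,0],"offset":[-0.25,-0.19,0],"jaw":50},{"rotation":[0,0,0],"offset":[-0.33,-0.22,0],"jaw":50},{"rotation":[0,0,0],"offset":[-0.41,-0.22,0],"jaw":50},{"rotation":[0,0,0],"offset":[-0.49,-0.22,0],"jaw":50},{"rotation":[0,0,0],"offset":[-0.55,-0.22,0],"jaw":50}]'
python3 -m pendant '[{"rotation":[0,0,0],"offset":[-0.0265,0,0],"jaw":50},{"rotation":[0,0,0],"offset":[-0.0265,0,0.03],"jaw":50},{"rotation":[0,0,0],"offset":[-0.0265,0,0.06],"jaw":50},{"rotation":[0,0,0],"offset":[-0.0265,0,0.08],"jaw":50},{"rotation":[0,0,0],"offset":[-0.0265,0,0.08],"jaw":50},{"rotation":[0,0,0],"offset":[-0.0265,0,0.08],"jaw":50}]'
```

```text
time_s: 12.65
tool_pos: [0.4353, -0.0118, 0.1255]
ee_rot: [-179.9, 0.0, 89.9]
contact_force: [1.0, 0.0, -1.0]
grip_width: 0.0537
grip_force: 32.0
time_s: 13.25
tool_pos: [0.4367, -0.0253, 0.0785]
ee_rot: [-179.9, -0.0, 90.0]
contact_force: [0.2, 0.1, 0.3]
grip_width: 0.0538
grip_force: 32.0
```

Over the stack, foot at about 72 mm. Lower about 25 mm to seat.

```bash
python3 -m pendant '[{"rotation":[0,0,0],"offset":[0,0,0.015],"jaw":50},{"rotation":[0,0,0],"offset":[0,0,0.028],"jaw":50},{"rotation":[0,0,0],"offset":[0,0,0.036],"jaw":50},{"rotation":[0,0,0],"offset":[0,0,0.041],"jaw":50},{"rotation":[0,0,0],"offset":[0,0,0.043],"jaw":50},{"rotation":[0,0,0],"offset":[0,0,0.044],"jaw":50}]'
```

```text
time_s: 13.85
tool_pos: [0.4369, -0.0254, 0.054]
ee_rot: [180.0, -0.0, 90.0]
contact_force: [-7.6, 0.5, 20.7]
grip_width: 0.0537
grip_force: 34.3
```

```bash
python3 -m pendant '[{"rotation":[0,0,0],"offset":[0,0,-0.004],"jaw":80},{"rotation":[0,0,0],"offset":[0,0,-0.004],"jaw":80},{"rotation":[0,0,0],"offset":[0,0,-0.004],"jaw":80},{"rotation":[0,0,0],"offset":[0,0,-0.004],"jaw":80},{"rotation":[0,0,0],"offset":[0,0,-0.04],"jaw":80},{"rotation":[0,0,0],"offset":[0,0,-0.1],"jaw":80},{"rotation":[0,0,0],"offset":[0,0,-0.12],"jaw":46},{"rotation":[0,0,0],"offset":[0,0,-0.12],"jaw":46}]'
python3 -m pendant '[{"rotation":[0,0,0],"offset":[0,0,0],"jaw":46},{"rotation":[0,0,0],"offset":[0,0,0],"jaw":46},{"rotation":[0,0,0],"offset":[0,0,0],"jaw":46},{"rotation":[0,0,0],"offset":[0,0,0],"jaw":46}]'
python3 - <<'E'
from meas import *
from workcell import r
s=r.sense();d=r.snapshot("wrist");print(s["tool_pos"],s["grip_width"])
w=cloud(d,(s["tool_pos"],s["ee_rot"]));print(ring(w,.436,-.025,.035,.067,.077))
E
```

```text
time_s: 14.65
tool_pos: [0.4384, -0.0256, 0.1261]
ee_rot: [179.8, 0.0, 90.0]
contact_force: [0.6, 0.3, -0.9]
grip_width: 0.0528
grip_force: 0.0
time_s: 15.05
tool_pos: [0.4366, -0.0255, 0.1236]
ee_rot: [-179.9, -0.0, 90.0]
contact_force: [0.5, -0.4, 0.2]
grip_width: 0.0458
grip_force: 0.0
[ 0.43657005 -0.0254708   0.12361317] 0.04576518802449693
(np.int64(976), array([ 0.43725715, -0.02512872,  0.02631694]), array([437.1, -25.6]), 28.1, np.float64(0.07130534887189563))
```

```bash
python3 -m pendant '[{"rotation":[0,0,0],"offset":[0,0,0.04],"jaw":46},{"rotation":[0,0,0],"offset":[0,0,0.075],"jaw":46},{"rotation":[0,0,0],"offset":[0,0,0.085],"jaw":46},{"rotation":[0,0,0],"offset":[0,0,0.088],"jaw":46},{"rotation":[0,0,0],"offset":[0,0,0.091],"jaw":46},{"rotation":[0,0,0],"offset":[0,0,0.093],"jaw":46},{"rotation":[0,0,0],"offset":[0,0,0.093],"jaw":46}]'
python3 -m pendant '[{"rotation":[0,0,0],"offset":[0,0,0.001],"jaw":46},{"rotation":[0,0,0],"offset":[0,0,0.001],"jaw":46},{"rotation":[0,0,0],"offset":[0,0,0.001],"jaw":46},{"rotation":[0,0,0],"offset":[0,0,0.001],"jaw":46}]'
```

```text
time_s: 15.8
tool_pos: [0.4377, -0.0255, 0.0696]
ee_rot: [179.9, 0.0, 90.0]
contact_force: [0.0, -0.2, 2.9]
grip_width: 0.046
grip_force: 1.2
time_s: 16.2
tool_pos: [0.4378, -0.0255, 0.0695]
ee_rot: [179.9, 0.0, 90.0]
contact_force: [-2.6, 0.1, 8.0]
grip_width: 0.0457
grip_force: 4.2
```

```bash
python3 -m pendant '[{"rotation":[0,0,0],"offset":[0,0,0.0015],"jaw":46},{"rotation":[0,0,0],"offset":[0,0,0.0015],"jaw":46},{"rotation":[0,0,0],"offset":[0,0,0.0015],"jaw":46},{"rotation":[0,0,0],"offset":[0,0,0.0015],"jaw":46},{"rotation":[0,0,0],"offset":[0,0,0.0015],"jaw":46}]'
python3 -m pendant '[{"rotation":[0,0,0],"offset":[0,0,-0.01],"jaw":46},{"rotation":[0,0,0],"offset":[0,0,-0.06],"jaw":46},{"rotation":[0,0,0],"offset":[0,0,-0.14],"jaw":85},{"rotation":[0,0,0],"offset":[0,0.06,-0.2],"jaw":85},{"rotation":[0,0,0],"offset":[-0.03,0.12,-0.2],"jaw":85},{"rotation":[0,0,0],"offset":[-0.06,0.18,-0.2],"jaw":85},{"rotation":[0,0,0],"offset":[-0.075,0.215,-0.2],"jaw":85},{"rotation":[0,0,0],"offset":[-0.075,0.215,-0.2],"jaw":85}]'
python3 - <<'E'
from meas import *
from workcell import r
s=r.sense();d=r.snapshot("wrist");print(s["tool_pos"],s["grip_width"])
w=cloud(d,(s["tool_pos"],s["ee_rot"]));print(ring(w,.436,-.025,.035,.067,.077))
print(ring(w,.567,-.071,.03,.0595,.066))
cv2.imwrite("pics/w4.png",d["pixels"][:,:,::-1])
E
```

```text
time_s: 16.7
tool_pos: [0.4379, -0.0255, 0.0694]
ee_rot: [179.8, 0.0, 90.0]
contact_force: [-4.5, 0.9, 15.5]
grip_width: 0.0461
grip_force: 7.6
time_s: 17.5
tool_pos: [0.5684, -0.0716, 0.1864]
ee_rot: [180.0, 0.0, 89.9]
contact_force: [-0.4, -0.4, 0.5]
grip_width: 0.0855
grip_force: 0.0
[ 0.56837711 -0.07161244  0.18635669] 0.08549795289567437
(np.int64(778), array([ 0.43806381, -0.02557515,  0.02639887]), array([437.6, -25.7]), 28.3, np.float64(0.0712012545236389))
(np.int64(1032), array([ 0.56739742, -0.07169993,  0.01305047]), array([567.6, -72.2]), 19.1, np.float64(0.06220689097061641))
```

View pics/w4.png

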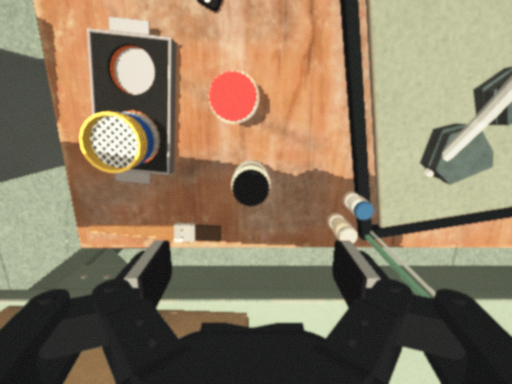

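The black lid is at (251,184) with clear space both sides; the vials at (345,220) stay outside the fingers' reach. The stack looks right at (120,140).

```bash
python3 -m pendant '[{"rotation":[0,0,0],"offset":[0,-0.001,0.07],"jaw":85},{"rotation":[0,0,0],"offset":[0,-0.001,0.14],"jaw":85},{"rotation":[0,0,0],"offset":[0,-0.001,0.2],"jaw":85},{"rotation":[0,0,0],"offset":[0,-0.001,0.24],"jaw":85},{"rotation":[0,0,0],"offset":[0,-0.001,0.26],"jaw":85},{"rotation":[0,0,0],"offset":[0,-0.001,0.27],"jaw":85},{"rotation":[0,0,0],"offset":[0,-0.001,0.27],"jaw":85}]'
python3 -m pendant '[{"rotation":[0,0,0],"offset":[0,0,0],"jaw":36},{"rotation":[0,0,0],"offset":[0,0,0],"jaw":36},{"rotation":[0,0,0],"offset":[0,0,0],"jaw":36},{"rotation":[0,0,0],"offset":[0,0,0],"jaw":36},{"rotation":[0,0,0],"offset":[0,0,0],"jaw":36},{"rotation":[0,0,0],"offset":[0,0,0],"jaw":36},{"rotation":[0,0,0],"offset":[0,0,0],"jaw":36},{"rotation":[0,0,0],"offset":[0,0,0],"jaw":36}]' 40
python3 -m pendant '[{"rotation":[0,0,0],"offset":[0,0,-0.02],"jaw":36},{"rotation":[0,0,0],"offset":[0,0,-0.06],"jaw":36},{"rotation":[0,0,0],"offset":[0,0,-0.13],"jaw":36},{"rotation":[0,0,0],"offset":[0,0,-0.2],"jaw":36},{"rotation":[0,0,0],"offset":[0,0,-0.2],"jaw":36},{"rotation":[0,0,0],"offset":[0,0,-0.2],"jaw":36}]'
python3 - <<'E'
from meas import *
from workcell import r
s=r.sense();d=r.snapshot("wrist");t=s["tool_pos"];print(t,s["grip_width"])
w=cloud(d,(t,s["ee_rot"]))
p=w[near(w,t[0],t[1],.025,t[2]+.02,t[2]+.05)];print(len(p),np.percentile(p[:,2],[50,90,98])-t[2])
print(ring(w,t[0],t[1],.025,np.percentile(p[:,2],98)-.004,.3))
E
```

```text
time_s: 18.25
tool_pos: [0.5654, -0.0703, 0.0256]
ee_rot: [180.0, -0.0, 90.0]
contact_force: [-0.6, 0.2, 0.3]
grip_width: 0.0851
grip_force: 0.0
time_s: 19.05
tool_pos: [0.5663, -0.0706, 0.0264]
ee_rot: [179.9, 0.0, 90.0]
contact_force: [-0.1, 0.8, 5.6]
grip_width: 0.0409
grip_force: 40.2
time_s: 19.65
tool_pos: [0.5662, -0.0706, 0.1468]
ee_rot: [179.8, 0.0, 90.0]
contact_force: [-0.3, 0.4, -0.7]
grip_width: 0.0409
grip_force: 40.8
[ 0.56622062 -0.07061129  0.14682941] 0.040875149760268535
7374 [0.03571059 0.03705832 0.04031697]
(np.int64(12246), array([ 0.5619484 , -0.0715353 ,  0.01868253]), array([566.2, -70.5]), 25.0, np.float64(0.22627774126191275))
```

```bash
python3 -m pendant '[{"rotation":[0,0,0],"offset":[0,-0.06,0],"jaw":36},{"rotation":[0,0,0],"offset":[0.05,-0.11,0],"jaw":36},{"rotation":[0,0,0],"offset":[0.1,-0.15,0],"jaw":36},{"rotation":[0,0,0],"offset":[0.15,-0.19,0],"jaw":36},{"rotation":[0,0,0],"offset":[0.191,-0.205,0],"jaw":36},{"rotation":[0,0,0],"offset":[0.191,-0.205,0.07],"jaw":36},{"rotation":[0,0,0],"offset":[0.191,-0.205,0.12],"jaw":36},{"rotation":[0,0,0],"offset":[0.191,-0.205,0.145],"jaw":36}]'
python3 -m pendant '[{"rotation":[0,0,0],"offset":[0,0,0],"jaw":36},{"rotation":[0,0,0],"offset":[0,0,0],"jaw":36},{"rotation":[0,0,0],"offset":[0,0,0],"jaw":36}]'
python3 - <<'E'
from meas import *
from workcell import r
s=r.sense();d=r.snapshot("wrist");t=s["tool_pos"];print(t,s["grip_width"])
w=cloud(d,(t,s["ee_rot"]))
print("jar",ring(w,t[0],t[1],.024,t[2]+.0355,t[2]+.0395))
m=near(w,.443,.043,.032,.017,.0195);print("foam near well",m.sum())
cv2.imwrite("pics/w5.png",d["pixels"][:,:,::-1])
E
```

```text
time_s: 20.5
tool_pos: [0.4392, 0.0441, 0.0541]
ee_rot: [-179.6, 0.0, 90.0]
contact_force: [0.1, -0.8, -1.5]
grip_width: 0.0414
grip_force: 40.9
time_s: 20.8
tool_pos: [0.4429, 0.0441, 0.0588]
ee_rot: [180.0, -0.0, 90.0]
contact_force: [1.4, 0.3, -0.9]
grip_width: 0.0411
grip_force: 40.9
[0.44293676 0.04408991 0.05883121] 0.041106299017316335
jar (np.int64(4018), array([0.44338295, 0.04273354, 0.01331756]), array([442.9,  44.2]), 23.9, np.float64(0.09517566520598168))
foam near well 1461
```

View pics/w5.png

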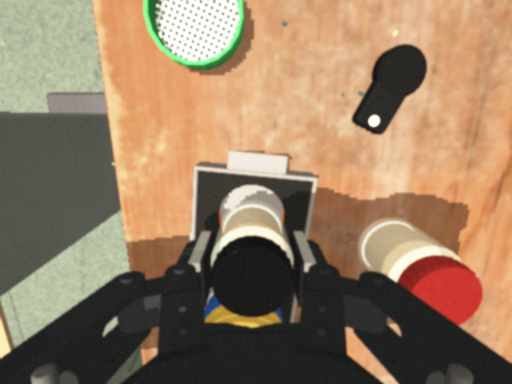

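The jar hangs upright over the well, the far edge of which shows at (255,195). Lower it.

```bash
python3 -m pendant '[{"rotation":[0,0,0],"offset":[0,0,0.012],"jaw":36},{"rotation":[0,0,0],"offset":[0,0,0.024],"jaw":36},{"rotation":[0,0,0],"offset":[0,0,0.035],"jaw":36},{"rotation":[0,0,0],"offset":[0,0,0.042],"jaw":36},{"rotation":[0,0,0],"offset":[0,0,0.045],"jaw":36},{"rotation":[0,0,0],"offset":[0,0,0.048],"jaw":36},{"rotation":[0,0,0],"offset":[0,0,0.048],"jaw":36}]'
```

```text
time_s: 21.55
tool_pos: [0.442, 0.044, 0.0303]
ee_rot: [-180.0, 0.0, 90.0]
contact_force: [-5.4, -0.3, 10.5]
grip_width: 0.0409
grip_force: 42.1
```

```bash
python3 -m pendant '[{"rotation":[0,0,0],"offset":[0,0,-0.002],"jaw":80},{"rotation":[0,0,0],"offset":[0,0,-0.002],"jaw":80},{"rotation":[0,0,0],"offset":[0,0,-0.002],"jaw":80},{"rotation":[0,0,0],"offset":[0,0,-0.002],"jaw":80},{"rotation":[0,0,0],"offset":[0,0,-0.04],"jaw":85},{"rotation":[0,0,0],"offset":[0,0,-0.12],"jaw":85},{"rotation":[0,0,0],"offset":[0,0,-0.2],"jaw":85},{"rotation":[0,0,0],"offset":[0,0,-0.25],"jaw":85}]'
python3 - <<'E'
from meas import *
from workcell import r
s=r.sense();d=r.snapshot("wrist");t=s["tool_pos"];print(t,s["grip_width"])
w=cloud(d,(t,s["ee_rot"]))
print("jar",ring(w,.443,.043,.028,.062,.07));print("stack",ring(w,.437,-.0255,.035,.067,.077))
l=load("w0.npz");print("lens",rect(w,.535,.131,.042,.009,.016))
cv2.imwrite("pics/w6.png",d["pixels"][:,:,::-1])
E
```

```text
time_s: 22.35
tool_pos: [0.4433, 0.0442, 0.1827]
ee_rot: [179.8, -0.0, 90.0]
contact_force: [0.4, -0.7, 1.1]
grip_width: 0.0851
grip_force: 0.0
[0.44329136 0.04415903 0.18273882] 0.08508737479064511
jar (np.int64(1096), array([0.44240557, 0.04306421, 0.01314306]), array([442.3,  42.3]), 19.3, np.float64(0.06619102884755419))
stack (np.int64(568), array([ 0.43717472, -0.02483869,  0.02641773]), array([437.3, -25.4]), 28.2, np.float64(0.07111229335606238))
lens (((533.8405151367188, 131.0786895751953), (55.16629409790039, 31.3525390625), 64.30754852294922), np.float64(0.01197518693526268))
```

View pics/w6.png

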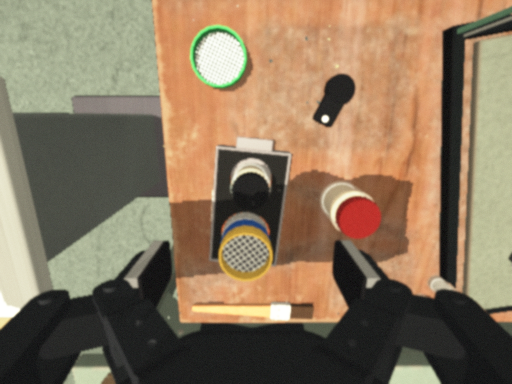

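The sand jar stands in its well (lid top at 66 mm), the stack is good, and the lens is at (335,100) near the desk middle. Go to the white-lidded jar.

```bash
python3 -m pendant '[{"rotation":[0,0,0],"offset":[0.08,0,0],"jaw":85},{"rotation":[0,0,0],"offset":[0.16,0,0],"jaw":85},{"rotation":[0,0,0],"offset":[0.24,0.01,0],"jaw":85},{"rotation":[0,0,0],"offset":[0.32,0.03,0],"jaw":85},{"rotation":[0,0,0],"offset":[0.4,0.05,0],"jaw":85},{"rotation":[0,0,0],"offset":[0.47,0.08,0],"jaw":85},{"rotation":[0,0,0],"offset":[0.54,0.11,0],"jaw":85},{"rotation":[0,0,0],"offset":[0.6,0.15,0],"jaw":85}]'
python3 -m pendant '[{"rotation":[0,0,0],"offset":[0.035,0.01,0],"jaw":85},{"rotation":[0,0,0],"offset":[0.035,0.01,0],"jaw":85},{"rotation":[0,0,0],"offset":[0.035,0.01,0],"jaw":85}]'
python3 - <<'E'
from meas import *
from workcell import r
s=r.sense();d=r.snapshot("wrist");t=s["tool_pos"];print(t,s["grip_width"])
w=cloud(d,(t,s["ee_rot"]))
print("jar",ring(w,.539,.426,.028,.047,.054))
cv2.imwrite("pics/w7.png",d["pixels"][:,:,::-1])
E
```

```text
time_s: 23.2
tool_pos: [0.5323, 0.4066, 0.1787]
ee_rot: [-180.0, 0.0, 90.1]
contact_force: [0.3, 0.5, 0.6]
grip_width: 0.0851
grip_force: 0.0
time_s: 23.5
tool_pos: [0.5382, 0.4251, 0.1781]
ee_rot: [-179.9, 0.1, 90.0]
contact_force: [-0.8, -1.1, 0.8]
grip_width: 0.0851
grip_force: 0.0
[0.53817598 0.42513863 0.178146  ] 0.08514496040278184
jar (np.int64(672), array([0.54097135, 0.42685103, 0.01066684]), array([541.1, 426.3]), 15.6, np.float64(0.05018309906763879))
```

View pics/w7.png

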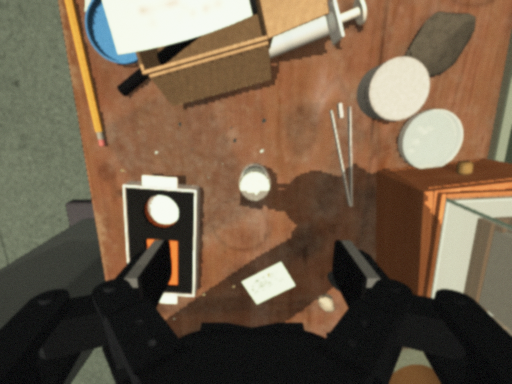

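The white lid is at (255,185) with clear space around it.

```bash
python3 -m pendant '[{"rotation":[0,0,0],"offset":[0.002,0.005,0.07],"jaw":85},{"rotation":[0,0,0],"offset":[0.002,0.005,0.14],"jaw":85},{"rotation":[0,0,0],"offset":[0.002,0.005,0.2],"jaw":85},{"rotation":[0,0,0],"offset":[0.002,0.005,0.235],"jaw":85},{"rotation":[0,0,0],"offset":[0.002,0.005,0.255],"jaw":85},{"rotation":[0,0,0],"offset":[0.002,0.005,0.262],"jaw":85},{"rotation":[0,0,0],"offset":[0.002,0.005,0.262],"jaw":85}]'
python3 -m pendant '[{"rotation":[0,0,0],"offset":[0,0,0],"jaw":28},{"rotation":[0,0,0],"offset":[0,0,0],"jaw":28},{"rotation":[0,0,0],"offset":[0,0,0],"jaw":28},{"rotation":[0,0,0],"offset":[0,0,0],"jaw":28},{"rotation":[0,0,0],"offset":[0,0,0],"jaw":28},{"rotation":[0,0,0],"offset":[0,0,0],"jaw":28},{"rotation":[0,0,0],"offset":[0,0,0],"jaw":28},{"rotation":[0,0,0],"offset":[0,0,0],"jaw":28}]' 35
python3 -m pendant '[{"rotation":[0,0,0],"offset":[0,0,-0.02],"jaw":28},{"rotation":[0,0,0],"offset":[0,0,-0.06],"jaw":28},{"rotation":[0,0,0],"offset":[0,0,-0.12],"jaw":28},{"rotation":[0,0,0],"offset":[0,0,-0.15],"jaw":28},{"rotation":[0,0,0],"offset":[0,0,-0.15],"jaw":28},{"rotation":[0,0,0],"offset":[0,0,-0.15],"jaw":28}]'
python3 - <<'E'
from meas import *
from workcell import r
s=r.sense();d=r.snapshot("wrist");t=s["tool_pos"];print(t,s["grip_width"])
w=cloud(d,(t,s["ee_rot"]))
p=w[near(w,t[0],t[1],.02,t[2]+.015,t[2]+.045)];print(len(p),np.percentile(p[:,2],[50,90,98])-t[2])
print("well",ring(w,.4312,.3875,.03,.002,.007))
E
```

```text
time_s: 24.25
tool_pos: [0.5417, 0.426, 0.023]
ee_rot: [180.0, -0.0, 90.0]
contact_force: [-0.7, 0.1, 0.4]
grip_width: 0.0851
grip_force: 0.0
time_s: 25.05
tool_pos: [0.5419, 0.4267, 0.0232]
ee_rot: [179.9, -0.1, 90.0]
contact_force: [-1.2, 0.2, 5.9]
grip_width: 0.0327
grip_force: 35.0
time_s: 25.65
tool_pos: [0.5414, 0.4262, 0.1119]
ee_rot: [-180.0, 0.0, 90.0]
contact_force: [0.4, 0.5, -1.0]
grip_width: 0.0332
grip_force: 34.9
[0.54141995 0.42624799 0.11192894] 0.03320006850711294
4524 [0.02709328 0.03804137 0.04140782]
well (np.int64(1030), array([0.42819437, 0.38356399, 0.01317521]), array([429.4, 384.5]), 20.3, np.float64(0.004418106284676854))
```

```bash
python3 -m pendant '[{"rotation":[0,0,0],"offset":[-0.02,-0.06,0],"jaw":28},{"rotation":[0,0,0],"offset":[-0.045,-0.12,0],"jaw":28},{"rotation":[0,0,0],"offset":[-0.06,-0.165,0],"jaw":28},{"rotation":[0,0,0],"offset":[-0.065,-0.184,0],"jaw":28},{"rotation":[0,0,0],"offset":[-0.065,-0.184,0.04],"jaw":28},{"rotation":[0,0,0],"offset":[-0.065,-0.184,0.075],"jaw":28},{"rotation":[0,0,0],"offset":[-0.065,-0.184,0.075],"jaw":28},{"rotation":[0,0,0],"offset":[-0.065,-0.184,0.075],"jaw":28}]'
python3 - <<'E'
from meas import *
from workcell import r
s=r.sense();d=r.snapshot("wrist");t=s["tool_pos"];print(t,s["grip_width"])
w=cloud(d,(t,s["ee_rot"]))
m=near(w,.43,.35,.13,.019,.023);print("rect",rect(w,.43,.35,.13,.019,.023))
cv2.imwrite("pics/w8.png",d["pixels"][:,:,::-1])
E
```

```text
time_s: 26.5
tool_pos: [0.4309, 0.387, 0.0665]
ee_rot: [-179.9, 0.1, 90.0]
contact_force: [-0.5, 0.0, -0.1]
grip_width: 0.0332
grip_force: 35.0
[0.43092715 0.38703312 0.06645299] 0.03322900805777972
rect (((429.41778564453125, 363.3768310546875), (134.28184509277344, 84.33355712890625), 84.7059555053711), np.float64(0.02114557743403407))
```

View pics/w8.png

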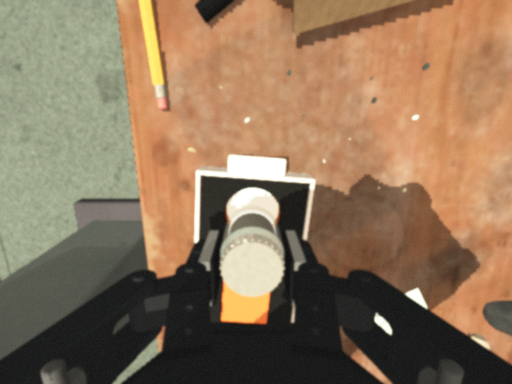

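The jar hangs upright over the well, whose far edge shows at (252,192). Lower 39 mm.

```bash
python3 -m pendant '[{"rotation":[0,0,0],"offset":[0,0,0.02],"jaw":28},{"rotation":[0,0,0],"offset":[0,0,0.038],"jaw":28},{"rotation":[0,0,0],"offset":[0,0,0.052],"jaw":28},{"rotation":[0,0,0],"offset":[0,0,0.06],"jaw":28},{"rotation":[0,0,0],"offset":[0,0,0.064],"jaw":28},{"rotation":[0,0,0],"offset":[0,0,0.066],"jaw":28},{"rotation":[0,0,0],"offset":[0,0,0.066],"jaw":28}]'
```

```text
time_s: 27.25
tool_pos: [0.4312, 0.3874, 0.0277]
ee_rot: [180.0, -0.0, 90.0]
contact_force: [-0.3, 0.0, -0.2]
grip_width: 0.0327
grip_force: 35.0
```

```bash
python3 -m pendant '[{"rotation":[0,0,0],"offset":[0,0,0.003],"jaw":28},{"rotation":[0,0,0],"offset":[0,0,0.003],"jaw":28}]'
python3 -m pendant '[{"rotation":[0,0,0],"offset":[0,0,0],"jaw":75},{"rotation":[0,0,0],"offset":[0,0,0],"jaw":75},{"rotation":[0,0,0],"offset":[0,0,0],"jaw":75},{"rotation":[0,0,0],"offset":[0,0,0],"jaw":75},{"rotation":[0,0,0],"offset":[0,0,-0.04],"jaw":80},{"rotation":[0,0,0],"offset":[0,0,-0.12],"jaw":85},{"rotation":[0,0,0],"offset":[0,0,-0.2],"jaw":85},{"rotation":[0,0,0],"offset":[0,0,-0.25],"jaw":85}]'
python3 - <<'E'
from meas import *
from workcell import r
s=r.sense();d=r.snapshot("wrist");t=s["tool_pos"];print(t,s["grip_width"])
w=cloud(d,(t,s["ee_rot"]))
print("jar",ring(w,.431,.387,.025,.051,.057));print("tray",rect(w,.43,.35,.13,.019,.023));print("pocket",rect(w,.4262,.319,.05,.0115,.0145))
E
```

```text
time_s: 27.45
tool_pos: [0.4314, 0.3876, 0.0271]
ee_rot: [179.9, -0.1, 90.0]
contact_force: [-1.9, -2.0, 6.5]
grip_width: 0.0329
grip_force: 35.5
time_s: 28.25
tool_pos: [0.4317, 0.3879, 0.1795]
ee_rot: [179.8, -0.1, 90.0]
contact_force: [0.8, 1.3, -0.2]
grip_width: 0.0846
grip_force: 0.0
[0.43171776 0.38787222 0.17953754] 0.08461048174129805
jar (np.int64(689), array([0.43162155, 0.38786052, 0.01071365]), array([431.4, 387.3]), 15.7, np.float64(0.05418068757393275))
tray (((428.3896179199219, 346.85662841796875), (166.99363708496094, 83.92208099365234), 85.54105377197266), np.float64(0.021066461972762466))
pocket (((426.3139953613281, 317.865966796875), (63.504520416259766, 39.054931640625), 85.29656982421875), np.float64(0.013267195123326784))
```

```bash
python3 -m pendant '[{"rotation":[0,0,0],"offset":[-0.08,0,0],"jaw":85},{"rotation":[0,0,0],"offset":[-0.16,0.02,0],"jaw":85},{"rotation":[0,0,0],"offset":[-0.24,0.05,0],"jaw":85},{"rotation":[0,0,0],"offset":[-0.31,0.08,0],"jaw":85},{"rotation":[0,0,0],"offset":[-0.38,0.12,0],"jaw":85},{"rotation":[0,0,0],"offset":[-0.428,0.17,0],"jaw":85},{"rotation":[0,0,0],"offset":[-0.428,0.17,0],"jaw":85},{"rotation":[0,0,0],"offset":[-0.428,0.17,0],"jaw":85}]'
python3 - <<'E'
from meas import *
from workcell import r
s=r.sense();d=r.snapshot("wrist");t=s["tool_pos"];print(t,s["grip_width"])
w=cloud(d,(t,s["ee_rot"]))
m=near(w,.534,.131,.045,.006,.016);p=w[m][:,:2]*1000
print(cv2.minAreaRect(p.astype(np.float32)),np.percentile(w[m][:,2],[50,95]))
c=p.mean(0);u,sv,vt=np.linalg.svd(p-c,full_matrices=False);a=vt[0]*np.sign(vt[0][1]);print("centroid",c,"axis deg",np.degrees(np.arctan2(a[1],a[0])))
q=(p-c)@np.array([a,[-a[1],a[0]]]).T;print("extent",q.min(0),q.max(0))
for l in range(-30,35,6):
    z=q[abs(q[:,0]-l)<3];
    if len(z)>3: print(l,np.round([z[:,1].min(),z[:,1].max()],1))
v0,u0=np.argwhere(m).mean(0).astype(int);print(u0,v0)
cv2.imwrite("pics/w9.png",cv2.resize(d["pixels"][max(0,v0-60):v0+60,u0-80:u0+80,::-1],None,fx=4,fy=4))
E
```

```text
time_s: 29.1
tool_pos: [0.5333, 0.1296, 0.1752]
ee_rot: [-179.9, -0.0, 89.9]
contact_force: [-0.4, 0.5, 0.1]
grip_width: 0.085
grip_force: 0.0
[0.53332529 0.12960356 0.17517074] 0.08501656027169302
((533.0100708007812, 131.9562225341797), (55.339881896972656, 31.679119110107422), 57.43308639526367) [0.01200114 0.01338684]
centroid [534.50155609 132.71638102] axis deg 64.52536417890056
extent [-29.43358512 -16.20024946] [26.1793926  15.51034601]
-30 [-10.1  10.7]
-24 [-12.1  11.6]
-18 [-12.   11.5]
-12 [-12.1  11.5]
-6 [-12.   11.6]
0 [-13.4  13.1]
6 [-16.1  15.1]
12 [-16.2  15.5]
18 [-15.   14.4]
24 [-10.3  10.7]
252 176
```

View pics/w9.png

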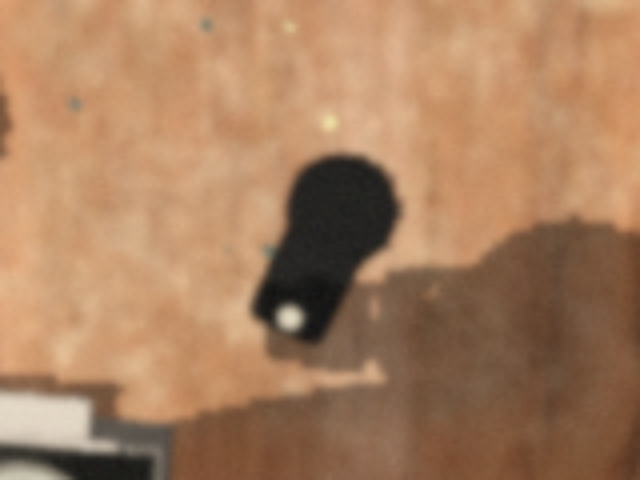

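The lens lies with its round head at (345,205) and shaft toward (290,320); long axis 64.5° from x, centre about (0.534,0.131). I'll grip the parallel-sided shaft.

```bash
python3 -m pendant '[{"rotation":[0,0,0.28],"offset":[-0.0145,-0.0075,0.04],"jaw":60},{"rotation":[0,0,0.56],"offset":[-0.0145,-0.0075,0.09],"jaw":60},{"rotation":[0,0,0.8],"offset":[-0.0145,-0.0075,0.14],"jaw":60},{"rotation":[0,0,0.89],"offset":[-0.0145,-0.0075,0.18],"jaw":60},{"rotation":[0,0,0.89],"offset":[-0.0145,-0.0075,0.2],"jaw":60},{"rotation":[0,0,0.89],"offset":[-0.0145,-0.0075,0.2],"jaw":60},{"rotation":[0,0,0.89],"offset":[-0.0145,-0.0075,0.2],"jaw":60},{"rotation":[0,0,0.89],"offset":[-0.0145,-0.0075,0.2],"jaw":60}]'
```

```text
time_s: 29.95
tool_pos: [0.5295, 0.1223, 0.0574]
ee_rot: [179.9, -0.1, 64.6]
contact_force: [0.6, -0.5, -0.4]
grip_width: 0.0599
grip_force: 0.0
```

```bash
python3 -m pendant '[{"rotation":[0,0,0],"offset":[-0.002,0,0.04],"jaw":60},{"rotation":[0,0,0],"offset":[-0.002,0,0.065],"jaw":60},{"rotation":[0,0,0],"offset":[-0.002,0,0.078],"jaw":60},{"rotation":[0,0,0],"offset":[-0.002,0,0.084],"jaw":60},{"rotation":[0,0,0],"offset":[-0.002,0,0.084],"jaw":60},{"rotation":[0,0,0],"offset":[-0.002,0,0.084],"jaw":60}]'
python3 -m pendant '[{"rotation":[0,0,0],"offset":[0,0,0],"jaw":18},{"rotation":[0,0,0],"offset":[0,0,0],"jaw":18},{"rotation":[0,0,0],"offset":[0,0,0],"jaw":18},{"rotation":[0,0,0],"offset":[0,0,0],"jaw":18},{"rotation":[0,0,0],"offset":[0,0,0],"jaw":18},{"rotation":[0,0,0],"offset":[0,0,0],"jaw":18},{"rotation":[0,0,0],"offset":[0,0,0],"jaw":18},{"rotation":[0,0,0],"offset":[0,0,0],"jaw":18}]' 35
```

```text
time_s: 30.55
tool_pos: [0.5288, 0.1209, 0.0063]
ee_rot: [179.9, -0.0, 64.5]
contact_force: [-0.3, 0.1, -0.7]
grip_width: 0.06
grip_force: 0.0
time_s: 31.35
tool_pos: [0.5284, 0.1209, 0.0062]
ee_rot: [180.0, -0.0, 64.5]
contact_force: [-1.3, 0.1, 5.8]
grip_width: 0.0251
grip_force: 34.0
```

```bash
python3 -m pendant '[{"rotation":[0,0,0],"offset":[0,0,-0.02],"jaw":18},{"rotation":[0,0,0],"offset":[0,0,-0.06],"jaw":18},{"rotation":[0,0,0],"offset":[0,0,-0.12],"jaw":18},{"rotation":[0,0,0],"offset":[0,0,-0.15],"jaw":18},{"rotation":[0,0,0],"offset":[0,0,-0.15],"jaw":18},{"rotation":[0,0,0],"offset":[0,0,-0.15],"jaw":18}]'
python3 - <<'E'
from meas import *
from workcell import r
s=r.sense();d=r.snapshot("wrist");t=s["tool_pos"];print(t,s["grip_width"])
w=cloud(d,(t,s["ee_rot"]));a=np.array([.4305,.9026])
g=(w[...,:2]-t[:2]);l=g@a;n=g@np.array([-a[1],a[0]])
m=(l>14)if 0 else (l>.008)&(l<.05)&(abs(n)<.014)&(abs(w[...,2]-t[2])<.02);p=w[m]
print(m.sum(),l[m].max());
for k in np.arange(.01,.045,.005):
    z=w[...,2][m&(abs(l-k)<.0025)]
    if len(z): print(round(k,3),np.median(z)-t[2])
cv2.imwrite("pics/w10.png",d["pixels"][:,:,::-1])
E
```

```text
time_s: 31.95
tool_pos: [0.5281, 0.1207, 0.0955]
ee_rot: [180.0, -0.0, 64.5]
contact_force: [0.2, -0.0, -0.3]
grip_width: 0.0255
grip_force: 34.2
[0.5281456  0.12072531 0.09551403] 0.02552158587801122
2889 0.03970310949230344
0.01 0.006118929032022075
0.015 0.005985476949500412
0.02 0.006003147575815493
0.025 0.006006486713521442
0.03 0.005961770709020986
0.035 0.005651447604681462
0.04 0.0036296873430467502
```

The lens is level in the grip. Carry it over the pocket.

```bash
python3 -m pendant '[{"rotation":[0,0,-0.15],"offset":[0.04,-0.056,0],"jaw":18},{"rotation":[0,0,-0.3],"offset":[0.08,-0.112,0],"jaw":18},{"rotation":[0,0,-0.45],"offset":[0.12,-0.168,0],"jaw":18},{"rotation":[0,0,-0.6],"offset":[0.16,-0.224,0],"jaw":18},{"rotation":[0,0,-0.733],"offset":[0.19,-0.266,0],"jaw":18},{"rotation":[0,0,-0.733],"offset":[0.206,-0.288,0.04],"jaw":18},{"rotation":[0,0,-0.733],"offset":[0.206,-0.288,0.07],"jaw":18},{"rotation":[0,0,-0.733],"offset":[0.206,-0.288,0.07],"jaw":18}]'
python3 -m pendant '[{"rotation":[0,0,0],"offset":[0,0,0],"jaw":18},{"rotation":[0,0,0],"offset":[0,0,0],"jaw":18}]'
python3 - <<'E'
from h import *
from workcell import r
s=r.sense();print(s["tool_pos"],s["ee_rot"]);d=r.snapshot("wrist");cv2.imwrite("pics/w11.png",d["pixels"][:,:,::-1])
E
```

```text
time_s: 32.8
tool_pos: [0.4224, 0.3055, 0.0495]
ee_rot: [-179.7, 0.3, 85.6]
contact_force: [-0.2, 0.3, -0.8]
grip_width: 0.0257
grip_force: 34.2
time_s: 33.0
tool_pos: [0.4257, 0.3065, 0.0539]
ee_rot: [180.0, -0.0, 85.5]
contact_force: [0.8, -0.2, -0.2]
grip_width: 0.0254
grip_force: 34.2
[0.42572765 0.30646361 0.05385427] [ 1.79985037e+02 -1.03455948e-02  8.54615233e+01]
```

View pics/w11.png

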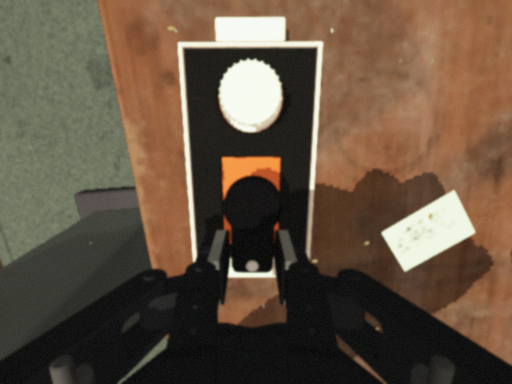

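The lens is centred laterally over the orange pocket (222–281 px across) and parallel to it; the white-lidded jar is at (251,95). Lower and release.

```bash
python3 -m pendant '[{"rotation":[0,0,0],"offset":[0,0,0.02],"jaw":18},{"rotation":[0,0,0],"offset":[0,0,0.037],"jaw":18},{"rotation":[0,0,0],"offset":[0,0,0.048],"jaw":18},{"rotation":[0,0,0],"offset":[0,0,0.053],"jaw":18},{"rotation":[0,0,0],"offset":[0,0,0.055],"jaw":18},{"rotation":[0,0,0],"offset":[0,0,0.0565],"jaw":18},{"rotation":[0,0,0],"offset":[0,0,0.0565],"jaw":18}]'
```

```text
time_s: 33.75
tool_pos: [0.4254, 0.3068, 0.0196]
ee_rot: [180.0, -0.0, 85.5]
contact_force: [-0.5, -0.4, -0.7]
grip_width: 0.0251
grip_force: 34.2
```

```bash
python3 -m pendant '[{"rotation":[0,0,0],"offset":[0,0,0.001],"jaw":18},{"rotation":[0,0,0],"offset":[0,0,0.001],"jaw":45},{"rotation":[0,0,0],"offset":[0,0,0.001],"jaw":45},{"rotation":[0,0,0],"offset":[0,0,0.001],"jaw":45},{"rotation":[0,0,0],"offset":[0,0,-0.01],"jaw":45},{"rotation":[0,0,0],"offset":[0,0,-0.06],"jaw":50},{"rotation":[0,0,0],"offset":[0,0,-0.14],"jaw":60},{"rotation":[0,0,0],"offset":[0,0,-0.22],"jaw":60}]'
python3 -m pendant '[{"rotation":[0,0,0],"offset":[0,-0.05,-0.08],"jaw":60},{"rotation":[0,0,0],"offset":[-0.06,-0.05,-0.1],"jaw":60},{"rotation":[0,0,0],"offset":[-0.12,-0.05,-0.1],"jaw":60},{"rotation":[0,0,0],"offset":[-0.18,-0.05,-0.1],"jaw":60},{"rotation":[0,0,0],"offset":[-0.2,-0.05,-0.1],"jaw":60},{"rotation":[0,0,0],"offset":[-0.2,-0.05,-0.1],"jaw":60},{"rotation":[0,0,0],"offset":[-0.2,-0.05,-0.1],"jaw":60},{"rotation":[0,0,0],"offset":[-0.2,-0.05,-0.1],"jaw":60}]'
python3 - <<'E'
from meas import *
from workcell import r
s=r.sense();d=r.snapshot("wrist");t=s["tool_pos"];print(t)
w=cloud(d,(t,s["ee_rot"]));np.set_printoptions(precision=4,suppress=True)
print("lens",rect(w,.4262,.3186,.04,.0225,.03))
p=w[near(w,.4262,.3186,.04,.0235,.03)];c=np.linalg.lstsq(np.c_[p[:,:2]-p[:,:2].mean(0),np.ones(len(p))],p[:,2],rcond=None)[0];print("tilt",c,len(p))
for n,a in dict(white=(.431,.387,.025,.051,.057),black=(.443,.043,.028,.062,.07),stack=(.437,-.0255,.035,.067,.077),green=(.41,.171,.035,.022,.03),red=(.551,.016,.035,.066,.073)).items():
    try: print(n,ring(w,*a))
    except Exception as e: print(n,"not seen")
cv2.imwrite("pics/w12.png",d["pixels"][:,:,::-1])
E
```

```text
time_s: 34.55
tool_pos: [0.4247, 0.3062, 0.153]
ee_rot: [-179.9, 0.1, 85.5]
contact_force: [0.2, 1.2, 0.2]
grip_width: 0.0598
grip_force: 0.0
time_s: 35.35
tool_pos: [0.3862, 0.1902, 0.2114]
ee_rot: [-180.0, -0.0, 85.5]
contact_force: [0.1, 0.6, -1.3]
grip_width: 0.0601
grip_force: 0.0
[0.38623868 0.19022348 0.21141958]
lens (((426.9672546386719, 317.98919677734375), (53.96137619018555, 31.56266975402832), 85.20045471191406), np.float64(0.025077404799863673))
tilt [-0.0021  0.0051  0.0252] 1191
white not seen
black (np.int64(557), array([0.4392, 0.0437, 0.0124]), array([442.2,  43.2]), 19.0, np.float64(0.06600477160363591))
stack (np.int64(29), array([0.4929, 0.2712, 0.2746]), array([442. ,   2.1]), 5.3, np.float64(0.0703149387272438))
green (np.int64(321), array([0.4103, 0.1713, 0.0264]), array([410.5, 170.9]), 27.9, np.float64(0.02567219846206564))
red not seenmeas.py:5: RuntimeWarning: Mean of empty slice.
  s=least_squares(f,[*p.mean(0),.025],loss="soft_l1",f_scale=.001);return s.x
  ret = um.true_divide(
```

View pics/w12.png

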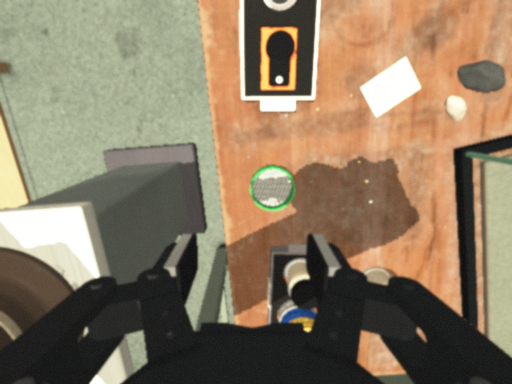

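The lens lies flat and centred in its pocket (279,60), the white-lidded jar stands above it, and the green sieve at (272,188) hasn't moved. The arm is clear, so I'm handing in.

```bash
python3 -c "
from workcell import r
print(r.finish_job())"
```

```text
the job is handed in; nothing more can be done
None
```

Both kits are made up and the job is handed in at about 35 s: the blue sieve was nested and pressed flat (about 17 N) before the yellow (about 15 N), both jars stand upright in their wells, the lens lies flat in its pocket, and I did not touch either spare.

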